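# Lock the second shelf bracket into the drying rack

## Task

Fit the loose blue bracket to the bare slotted upright of the drying rack, level with the bracket already fitted on the other upright: hook both of its claws into the slots and press it down until it snaps past the spring strip and sits fully home. Let go of it and leave the bottle, the wax tin and the sanding block as they are.

Things in the scene. Friction and masses are not known exactly. Their poses are not given: they have to be found in the camera images.
- bracket_grip (a point): Centre of the loose bracket's arm, where to grip it: a level blue steel tube 25 mm wide (y), 40 tall (z), 214 long (x), weight about 0.45 kg with its centre of mass near here. x points along the arm to the claws, z up. It starts in its working attitude, the tube's underside on the stand's board, the claw plate hanging free beyond the board's end.
- bracket_heel (a point): Middle of the top edge of the loose bracket's claw plate, in its mating (claw side) face, level with the arm's top; axes as bracket_grip, which is at (-90, 0, -20) mm from here. The plate is 6 mm thick, 40 wide and 110 tall and reaches 70 mm below the arm's underside.
- claw (a point): Underside of the neck of the bracket's upper claw, at the mating face, 22 mm below the heel; a second claw is 80 mm below. Each is 5 mm wide: a neck 9 mm tall, then a downturned tip ending 16 mm below the neck's underside, behind a 4.5 mm throat; it stands 10.5 mm out of the face. Axes as bracket_grip.
- home (a point): Point on the slotted face of the bare upright where bracket_heel comes when the bracket is in the right slots and fully home, 197 mm above the bench. x points into the upright and out of its open back, z up: the bracket goes on along +x, axes parallel to these. The upright is a fixed zinc-plated channel, 40 mm wide, 25 deep; its top is 58 mm above this point.
- slot (a point): Middle of the lower edge, in the face, of the slot for the upper claw, 22 mm below home; the lower claw's slot is 80 mm below. Five slots, 40 mm apart, each 10 mm wide, 32 tall, in 3 mm sheet. The claws pass through while the bracket is 16 to 23 mm above home, until the plate meets the face; then it drops straight down until the necks sit on the slot edges. Axes as home.
- lock_strip (a joint): Orange spring strip in the bare upright's open back, beads behind the slots; 0 (m) at rest, up to 0.003 while claw tips pass. 8 to 10 mm above home the tips meet the beads and the bracket, let go, hangs there hooked, not locked. A press of about 10 N on top of the arm within 40 mm of the plate snaps it home (20 N is harmless); near the arm's far end it binds.
- used_heel (a point): The same point as bracket_heel on the bracket already fitted, fully home, to the other upright (fixed, same sizes, its arm reaching 221 mm towards the robot). The uprights stand 240 mm apart on a 20 mm plank, facing the robot; which one is bare varies.
- stand_top (a point): Centre of the top edge of the fixed wooden stand on which the loose bracket rests: a board on edge 110 mm long (x), 18 mm thick, its top 95 mm above the bench, on a foot 140 x 90 x 18 mm.
- bottle_mid (a point): Middle of a standing amber glass bottle, 72 mm in diameter, 230 mm tall; to be left alone.
- wax_tin_mid (a point): Middle of a round brass-coloured wax tin with a pale lid, 84 mm in diameter, 60 mm tall; to be left alone.
- sander_mid (a point): Middle of a cork sanding block, 110 x 63 x 34 mm, lying on the bench; to be left alone.
Not all that is in view belongs to the job. What is shaped like the part that bears bracket_grip but red is not meant.

How it is judged (in metres and radians):
At the end, for the whole second after the job is handed in: The bracket hangs locked in the bare upright, level with the fitted one: heel within 3 mm of home in height, within 5 mm sideways and off the face, square within 4 degrees, spring strip closed, at rest, released; bottle, tin and sanding block upright and within 20 mm of their starts (z of bracket_heel in the frame of home between -0.004 and 0.003 m and x of bracket_heel in the frame of home between -0.005 and 0.003 m and y of bracket_heel in the frame of home between -0.005 and 0.005 m and angle between the x axis of bracket_heel and the x axis of home, either way round below 0.07 rad and angle between the z axis of bracket_heel and the z axis of home, either way round below 0.07 rad and value of joint lock_strip below 0.001 m and linear speed of bracket below 0.02 m/s and angle between each of bottle_mid, wax_tin_mid's own z axis and vertical below 0.1 rad and distance of each of bottle_mid, wax_tin_mid, sander_mid from where it was at the start of the episode below 0.02 m); the robot touches nothing.
It fails at once if the bottle, the wax tin or the sanding block is knocked about (moved over 40 mm) (distance of any of bottle_mid, wax_tin_mid, sander_mid from where it was at the start of the episode above 0.04 m).
It also fails if it takes over 56 s, if anything falls off the work surface, if the arm or the gripper's body presses on something with over 40 N, if the wrist force passes 120 N, or if a joint passes its speed limit or range.

## Robot

A 6-joint arm with a two-finger parallel gripper is mounted at the origin on the work surface. World frame = base frame: x ahead of the robot, y to its left, z up, the work surface at z = 0. Lengths are in m, angles in degrees, forces in N, time in s.
With the tool pointing down it reaches from about 0.35 to 0.85 m from the base axis. Payload 8.1 kg.
Tool frame: the origin (TCP) lies on the mounting face of the last link; the fingertips stand 173 mm ahead of it and the grasp point (between the pads) lies 155 mm ahead of it; x points along the fingers, y is the direction in which the jaws open and shut, and the axes are right-handed (so a half turn about x gives the same grasp; the last joint's range is limited). The gripper opens to 85 mm and grips with 20 to 120 N. Pads are 22 mm wide; open, the fingers measure 114 mm over their backs; the gripper's body (76 mm by 85 mm) begins 54 mm behind the grasp point. The pads swing forward as they close: fully open they stand 13 mm farther back than shut.
Start: joints at [70.795, 7.471, 85.268, -0, 87.261, -4.893], TCP at [0.148, 0.581, 0.405] pointing down, gripper open.
Joint ranges: [-169.43, 169.43], [-51.17, 129.36], [1.28, 143.12], [-76.62, 256.62], [0, 156.53], [-152.29, 152.29]. Speed limits (degrees/s): [136.94, 136.94, 159.86, 180, 180, 180].

## Interface

Orientations are given as a 3x3 rotation matrix whose columns are the frame's x, y, z axes.
In Python, from plant import bot, optics gives the robot as it stands. The module is installed in compiled form; this text tells all that it offers.
- The arm moves only by the shell command python3 -m jog 'ROWS'. ROWS is a JSON object of lists of equal length, an entry for each row: "delta_pos": the shift along the tool's x, y, z in mm, a list of three; "turn": the turn about the tool's x in units of 6 degrees (1.0 is 6 degrees); "gripper": the opening in per cent of the stroke, from 0 (shut) to 100 (fully open). In form: {"delta_pos": [[x, y, z], ...], "turn": [turn, ...], "gripper": [gripper, ...]}. A call has 1 to 5 rows; each row shifts and turns the commanded pose from where the row before left it, along the tool's axes as they then stand; what a row does not reach is not made up. A row lasts 1/12 s, in which the tool goes at most 41.7 mm and 7.16 degrees, less where a joint would pass 70% of its speed; a pose out of reach is approached as far as the arm can. A call is refused whole if a number of a shift passes 41.7 or a number of a turn 1, either way. A call with a gripper value outside its range is refused whole. The fingers move at their own pace and stop on an object; the grip force is fixed at half the most. Time passes only in rows, so rows that do not move let the fingers close. It gives the time, the measured TCP pose, the force and the opening at its end, in the units of the state.
- bot.state(): the state, without advancing time (a new reading comes with each control period).
- optics.read_camera(name): name is "scene" or "side" or "wrist"; returns a dict with "color" (384x512x3 uint8, red, green, blue), "camera_matrix" (3x3 intrinsics, pixels), "xyz" and "rotation" of the camera in the world. Camera axes: x right, y down, z forward; pixel columns grow to the right and rows downward; lengths in m; the calibration is good to about 2 mm. A picture is of the moment at which its call begins. There is no depth.
- bot.finish_job(): hands the job in, once; it reports no verdict.
The state is a dict: "time_s": time; "joints": joint angles; "dq": joint speeds; "joint_efforts": joint torques, N m; "tcp_pos": TCP position; "orientation": TCP orientation; "force": force on the tool from outside, world axes, zero at the start; "torque": the same for the moment, N m; "finger_gap": finger opening in m.
Only numpy, scipy, OpenCV 4.12 (cv2) and the standard library are available. Lean on these libraries where they do the work, as an engineer would, in place of code of your own. Each camera call takes 0.05 s, during which the arm holds its last target. There are 200 camera calls.

## Working session

There is one attempt and no reset: what is moved stays moved. The work goes in short steps, Python scripts to look and compute and a shell command to move; the robot and the scene stay as the last step left them, time stands still between calls to the robot, and variables do not carry over. Pictures are saved under pics/ and viewed, about 8 in all and at most 12, crops included, and the job is handed in when it is done.

```bash
mkdir -p pics
cat > h.py <<'E'
import numpy as np,cv2
from plant import bot,optics
def snap(n,f):
    c=optics.read_camera(n);cv2.imwrite(f'pics/{f}.png',cv2.cvtColor(c['color'],cv2.COLOR_RGB2BGR));np.savez(f'pics/{f}.npz',**c);return c
def load(f): return np.load(f'pics/{f}.npz')
def ray(c,u,v):
    d=c['rotation']@np.linalg.inv(c['camera_matrix'])@np.array([u,v,1.]);return c['xyz'],d
def atz(c,u,v,z):
    o,d=ray(c,u,v);return o+d*(z-o[2])/d[2]
def tri(*obs):
    A=np.zeros((3,3));b=np.zeros(3)
    for c,u,v in obs:
        o,d=ray(c,u,v);d=d/np.linalg.norm(d);P=np.eye(3)-np.outer(d,d);A+=P;b+=P@o
    p=np.linalg.solve(A,b);return p,[np.round(proj(c,p)-[u,v],1) for c,u,v in obs]
def proj(c,p):
    q=c['camera_matrix']@(c['rotation'].T@(np.asarray(p)-c['xyz']));return q[:2]/q[2]
E
python3 - <<'E'
from h import *
a=snap('scene','scene0');b=snap('side','side0');c=snap('wrist','wrist0')
for k in(a,b,c):print(k['xyz'].round(3),k['rotation'].round(2).tolist(),k['camera_matrix'][0,0])
s=bot.state();print(s)
cv2.imwrite('pics/both.png',cv2.cvtColor(np.hstack([a['color'],b['color']]),cv2.COLOR_RGB2BGR)[:, :])
i=cv2.imread('pics/both.png');cv2.imwrite('pics/both.png',cv2.resize(i,(800,300),interpolation=cv2.INTER_AREA))
E
```

```text
[1.295 0.154 0.93 ] [[-0.17, 0.68, -0.71], [0.99, 0.13, -0.11], [0.01, -0.72, -0.69]] 414.66919503487213
[-0.226 -0.698  1.018] [[0.72, -0.46, 0.52], [-0.69, -0.46, 0.56], [-0.02, -0.76, -0.65]] 498.02551289205684
[0.078 0.599 0.374] [[0.25, 0.93, 0.28], [0.97, -0.24, -0.07], [-0.0, 0.28, -0.96]] 337.69011073750494
{'time_s': 0.15, 'joints': array([ 7.07940461e+01,  7.50629527e+00,  8.53161868e+01, -1.75510844e-03,
        8.72625708e+01, -4.89226463e+00]), 'dq': array([-0.03066235, -0.11381807, -0.15678992,  0.00610986, -0.11535787,
       -0.03748525]), 'joint_efforts': array([ 9.16650715e-04, -5.70068014e+01, -5.01156664e+01, -1.40273332e-04,
        9.70279681e-03,  1.63094268e-05]), 'tcp_pos': array([0.148254  , 0.58120705, 0.40386159]), 'orientation': array([[-4.59438120e-04,  2.47228745e-01,  9.68957035e-01],
       [-1.41189664e-03,  9.68956011e-01, -2.47229154e-01],
       [-9.99998898e-01, -1.48165368e-03, -9.61138934e-05]]), 'force': array([-0.21258967,  0.12086511, -0.65141822]), 'torque': array([-0.00936406, -0.01134393, -0.00213351]), 'finger_gap': 0.08552798373378254}
```

View pics/scene0.png

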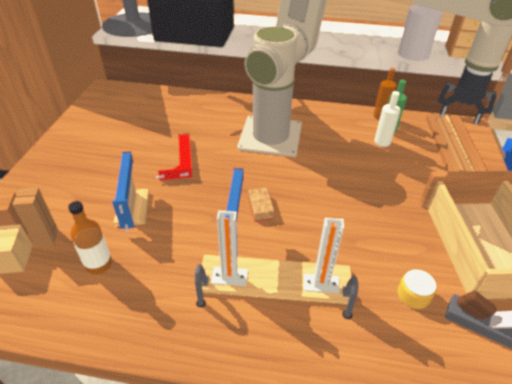

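View pics/side0.png

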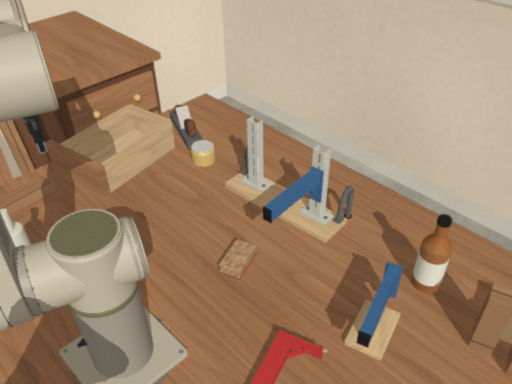

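Scene: the loose blue bracket is at (125,190) on its stand, the bare upright at (328,255) and the fitted one at (228,245). Side: the loose bracket is at (380,305), the bare upright at (255,155) and the fitted one at (320,185). I'll zoom in on these in one montage.

Run:
```python
from h import *
a=cv2.imread('pics/scene0.png');b=cv2.imread('pics/side0.png')
def cr(i,u,v,w=133,h=100):return cv2.resize(i[v:v+h,u:u+w],(399,300),interpolation=cv2.INTER_CUBIC)
m=np.vstack([np.hstack([cr(a,80,145),cr(a,210,205)]),np.hstack([cr(b,310,260),cr(b,222,110)])])
cv2.imwrite('pics/m1.png',m)
```

```text
(no output)
```

View pics/m1.png

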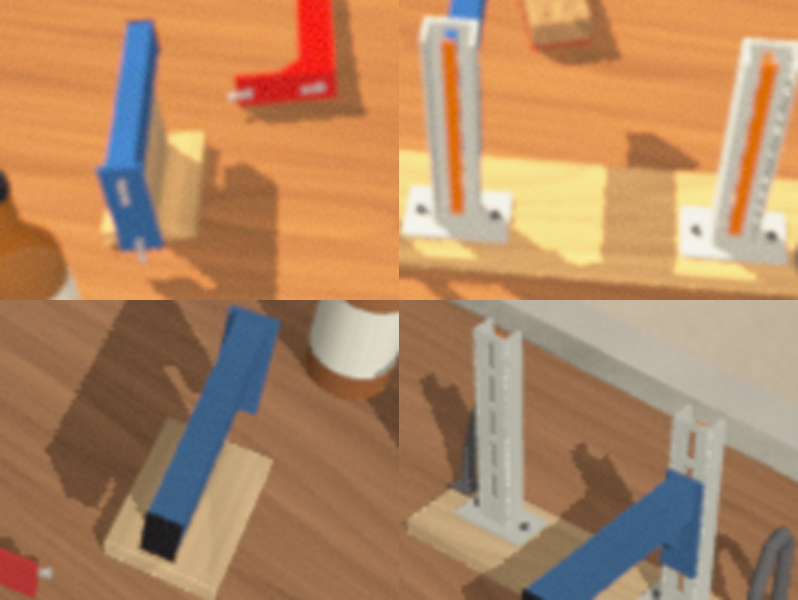

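Run:
```python
from h import *
a=load('scene0');b=load('side0')
S=lambda c,x,y,u0,v0,ox,oy:(u0+(x-ox)/3,v0+(y-oy)/3)
def P(n,c,x,y,u0,v0,ox,oy,z):print(n,atz(c,*S(c,x,y,u0,v0,ox,oy),z).round(4))
for n,x,y in [('heelL',229,308),('heelR',279,321),('endL',146,513),('endR',187,522)]:P('side '+n,b,x,y,310,260,0,300,.135)
for n,x,y in [('heel-',98,169),('heel+',149,163),('end-',126,22),('end+',152,21)]:P('scene '+n,a,x,y,80,145,0,0,.135)
for n,x,y in [('bareL',474,322),('bareR',498,338),('backR',522,331),('usedL',674,413),('usedR',698,427),('usedbackR',724,423)]:P('side '+n,b,x,y,222,110,399,300,.255)
for n,x,y in [('usedL',424,19),('usedR',480,21),('bareL',744,40)]:P('scene '+n,a,x,y,210,205,399,0,.255)
for n,x,y in [('heelU-',667,470),('heelU+',703,485)]:P('side '+n,b,x,y,222,110,399,300,.197)
print('bottle',atz(b,430,285,.02),'tin',atz(b,203,150,.06),'sander',atz(b,238,256,.034))
```

```text
side heelL [ 0.5546 -0.3198  0.135 ]
side heelR [ 0.5707 -0.3555  0.135 ]
side endL [ 0.3519 -0.391   0.135 ]
side endR [ 0.366  -0.4154  0.135 ]
scene heel- [ 0.5685 -0.353   0.135 ]
scene heel+ [ 0.5527 -0.311   0.135 ]
scene end- [ 0.3605 -0.414   0.135 ]
scene end+ [ 0.3539 -0.3886  0.135 ]
side bareL [0.6468 0.257  0.255 ]
side bareR [0.6424 0.2182 0.255 ]
side backR [0.6679 0.2108 0.255 ]
side usedL [0.6635 0.0111 0.255 ]
side usedR [ 0.6616 -0.0187  0.255 ]
side usedbackR [ 0.6827 -0.0312  0.255 ]
scene usedL [ 0.6645 -0.0302  0.255 ]
scene usedR [0.6588 0.0116 0.255 ]
scene bareL [0.6418 0.2086 0.255 ]
side heelU- [0.6555 0.0082 0.197 ]
side heelU+ [ 0.661  -0.0304  0.197 ]
bottle [ 0.67012209 -0.3942739   0.02      ] tin [0.61672317 0.45163216 0.06      ] sander [0.38121774 0.02017127 0.034     ]
```

```bash
J="python3 -m jog"
python3 -m jog '{"delta_pos":[[-5,-19.8,36],[-5,-19.8,36],[-5,-19.8,36],[-5,-19.8,36],[-5,-19.8,36]],"turn":[0,0,0,0,0],"gripper":[100,100,100,100,100]}' >/dev/null
python3 -m jog '{"delta_pos":[[-5,-19.8,36],[-5,-19.8,36],[-5,-19.8,36],[-5,-19.8,36],[-5,-19.8,36]],"turn":[0,0,0,0,0],"gripper":[100,100,100,100,100]}'
python3 -m jog '{"delta_pos":[[0,-37.4,11.1],[0,-37.4,11.1],[0,-37.4,11.1],[0,-37.4,11.1],[0,-37.4,11.1]],"turn":[0,0,0,0,0],"gripper":[100,100,100,100,100]}' >/dev/null
python3 -m jog '{"delta_pos":[[0,-37.4,11.1],[0,-37.4,11.1],[0,-37.4,11.1],[0,-37.4,11.1],[0,-37.4,11.1]],"turn":[0,0,0,0,0],"gripper":[100,100,100,100,100]}' >/dev/null
python3 -m jog '{"delta_pos":[[0,-37.4,11.1],[0,-37.4,11.1],[0,-37.4,11.1],[0,-37.4,11.1],[0,-37.4,11.1]],"turn":[0,0,0,0,0],"gripper":[100,100,100,100,100]}'
python3 -m jog '{"delta_pos":[[0,-37.4,11.1],[0,-37.4,11.1],[0,0,0],[0,0,0],[0,0,0]],"turn":[0,0,1,1,1],"gripper":[100,100,100,100,100]}'
```

```text
time_s: 0.98
tcp_pos: [0.4492, 0.2988, 0.4548]
orientation: [[-0.0, 0.247, 0.969], [-0.0, 0.969, -0.247], [-1.0, -0.0, -0.0]]
force: [0.7, 0.8, 0.2]
finger_gap: 0.0849
time_s: 2.23
tcp_pos: [0.4704, -0.2862, 0.4544]
orientation: [[-0.0, 0.247, 0.969], [0.0, 0.969, -0.247], [-1.0, 0.0, -0.0]]
force: [0.4, 0.1, 0.5]
finger_gap: 0.0855
time_s: 2.65
tcp_pos: [0.4735, -0.3632, 0.4536]
orientation: [[-0.001, 0.54, 0.842], [0.001, 0.842, -0.54], [-1.0, 0.0, -0.002]]
force: [0.0, 0.9, -0.6]
finger_gap: 0.0852
```

```bash
for i in 1 2 3 4; do python3 -m jog '{"delta_pos":[[0,0,0],[0,0,0],[0,0,0],[0,0,0],[0,0,0]],"turn":[1,1,1,1,1],"gripper":[100,100,100,100,100]}'>/dev/null; done
python3 -m jog '{"delta_pos":[[0,0,0],[0,0,0],[0,0,0]],"turn":[1,0.6,0],"gripper":[100,100,100]}'
python3 - <<'E'
from h import *
c=snap('wrist','w1');cv2.imwrite('pics/w1b.png',cv2.resize(cv2.imread('pics/w1.png'),(800,600)))
E
```

```text
time_s: 4.57
tcp_pos: [0.4738, -0.3621, 0.4542]
orientation: [[-0.001, 0.308, -0.952], [0.001, -0.952, -0.308], [-1.0, -0.001, 0.0]]
force: [-0.7, 0.1, 0.2]
finger_gap: 0.0853
```

View pics/w1b.png

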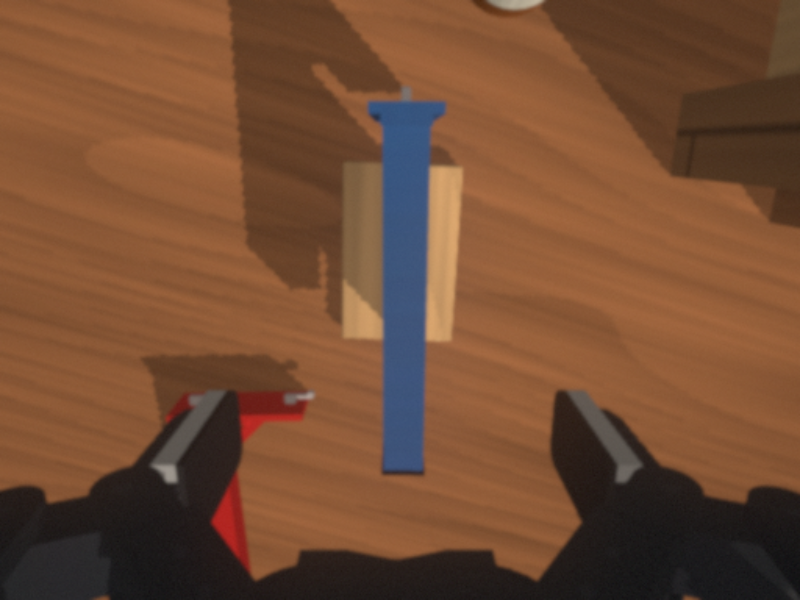

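The wrist view shows the arm nearly upright in the picture. The heel edge runs (369,102)-(446,102) and the arm end (383,470)-(424,470).

Run:
```python
from h import *
c=load('w1')
f=lambda x,y:atz(c,x/1.5625,y/1.5625,.135)
hl,hr,el,er=f(369,102),f(446,102),f(383,470),f(424,470)
print(hl,hr,el,er,np.linalg.norm(hl-hr),np.linalg.norm(el-er))
# tube edges in upper part and lower
for y in(140,300,460):pass
h=(hl+hr)/2;e=(el+er)/2;d=h-e;L=np.linalg.norm(d);d/=L;print('heel',h,'len',L,'yaw',np.degrees(np.arctan2(d[1],d[0])))
g=h-.09*d;print('grip',g)
s=bot.state();R=s['orientation'];print(R,s['tcp_pos'])
print('tool shift mm',1000*R.T@(np.r_[g[:2],.115]-(s['tcp_pos']+R@[.155,0,0])))
```

```text
[ 0.55786204 -0.32049493  0.135     ] [ 0.5700181  -0.35814455  0.135     ] [ 0.35229987 -0.3928772   0.135     ] [ 0.3602655  -0.41749568  0.135     ] 0.039563409947015835 0.025875096064808246
heel [ 0.56394007 -0.33931974  0.135     ] len 0.21785318549017743 yaw 17.59846941955826
grip [ 0.47815218 -0.36653074  0.135     ]
[[-4.97250095e-04  3.11660052e-01 -9.50193541e-01]
 [ 4.45446592e-04 -9.50193495e-01 -3.11660270e-01]
 [-9.99999777e-01 -5.78233574e-04  3.33655897e-04]] [ 0.47381035 -0.36213821  0.45432151]
tool shift mm [184.3173156    5.72313183  -2.86982285]
```

```bash
python3 -m jog '{"delta_pos":[[36,1.2,-0.6],[36,1.2,-0.6],[36,1.2,-0.6],[36,1.2,-0.6],[36,0.9,-0.5]],"turn":[0.08,0,0,0,0],"gripper":[100,100,100,100,100]}'
python3 -m jog '{"delta_pos":[[4.3,0,0],[0,0,0],[0,0,0],[0,0,0],[0,0,0]],"turn":[0,0,0,0,0],"gripper":[100,100,0,0,0]}'
python3 -m jog '{"delta_pos":[[0,0,0],[0,0,0],[0,0,0],[0,0,0],[0,0,0]],"turn":[0,0,0,0,0],"gripper":[0,0,0,0,0]}'
python3 -m jog '{"delta_pos":[[0,0,0],[0,0,0],[0,0,0],[0,0,0],[0,0,0]],"turn":[0,0,0,0,0],"gripper":[0,0,0,0,0]}'
```

```text
time_s: 5.03
tcp_pos: [0.4782, -0.3666, 0.2731]
orientation: [[0.0, 0.305, -0.952], [-0.0, -0.952, -0.305], [-1.0, 0.0, -0.0]]
force: [0.2, -0.2, -0.7]
finger_gap: 0.0857
time_s: 5.45
tcp_pos: [0.4793, -0.3676, 0.2739]
orientation: [[0.004, 0.303, -0.953], [-0.004, -0.953, -0.303], [-1.0, 0.005, -0.003]]
force: [0.8, -0.0, -0.2]
finger_gap: 0.0514
time_s: 5.87
tcp_pos: [0.4788, -0.367, 0.2723]
orientation: [[0.002, 0.303, -0.953], [-0.001, -0.953, -0.303], [-1.0, 0.002, -0.001]]
force: [-0.2, 1.7, 5.3]
finger_gap: 0.0247
time_s: 6.28
tcp_pos: [0.4788, -0.367, 0.2723]
orientation: [[0.002, 0.303, -0.953], [-0.001, -0.953, -0.303], [-1.0, 0.002, -0.001]]
force: [-1.0, 2.0, 6.6]
finger_gap: 0.0243
```

```bash
python3 -m jog '{"delta_pos":[[-5,0,0],[-13,0,0],[-25,0,0],[-30,0,0],[-30,0,0]],"turn":[0,0,0,0,0],"gripper":[0,0,0,0,0]}'
python3 -m jog '{"delta_pos":[[-30,0,0],[-30,0,0],[-30,0,0],[-25,0,0],[-10,0,0]],"turn":[0,0,0,0,0],"gripper":[0,0,0,0,0]}'
for i in 1 2 3 4; do python3 -m jog '{"delta_pos":[[-2.5,-24.3,-10.4],[-2.5,-24.3,-10.4],[-2.5,-24.3,-10.4],[-2.5,-24.3,-10.4],[-2.5,-24.3,-10.4]],"turn":[0,0,0,0,0],"gripper":[0,0,0,0,0]}'|grep -E 'pos|gap';done
python3 -m jog '{"delta_pos":[[0,0,0],[0,0,0],[0,0,0],[0,0,0],[0,0,0]],"turn":[0.8,0.8,0.6,0,0],"gripper":[0,0,0,0,0]}'
python3 - <<'E'
from h import *
c=snap('wrist','w2');cv2.imwrite('pics/w2b.png',cv2.resize(cv2.imread('pics/w2.png'),(800,600)))
snap('side','side2');snap('scene','scene2')
E
```

```text
time_s: 6.7
tcp_pos: [0.4779, -0.3663, 0.3743]
orientation: [[-0.002, 0.303, -0.953], [0.001, -0.953, -0.303], [-1.0, -0.002, 0.001]]
force: [0.9, -0.8, -3.2]
finger_gap: 0.0244
time_s: 7.12
tcp_pos: [0.4783, -0.3666, 0.5042]
orientation: [[0.005, 0.303, -0.953], [-0.005, -0.953, -0.303], [-1.0, 0.006, -0.003]]
force: [0.5, -1.1, -3.6]
finger_gap: 0.0243
tcp_pos: [0.4909, -0.234, 0.51]
finger_gap: 0.0244
tcp_pos: [0.5036, -0.1023, 0.5227]
finger_gap: 0.0245
tcp_pos: [0.5165, 0.0292, 0.5352]
finger_gap: 0.0243
tcp_pos: [0.5293, 0.1607, 0.5476]
finger_gap: 0.0246
time_s: 9.2
tcp_pos: [0.5295, 0.1594, 0.5477]
orientation: [[-0.001, 0.079, -0.997], [-0.0, -0.997, -0.079], [-1.0, 0.0, 0.001]]
force: [-1.0, 0.7, -3.6]
finger_gap: 0.0242
```

View pics/w2b.png

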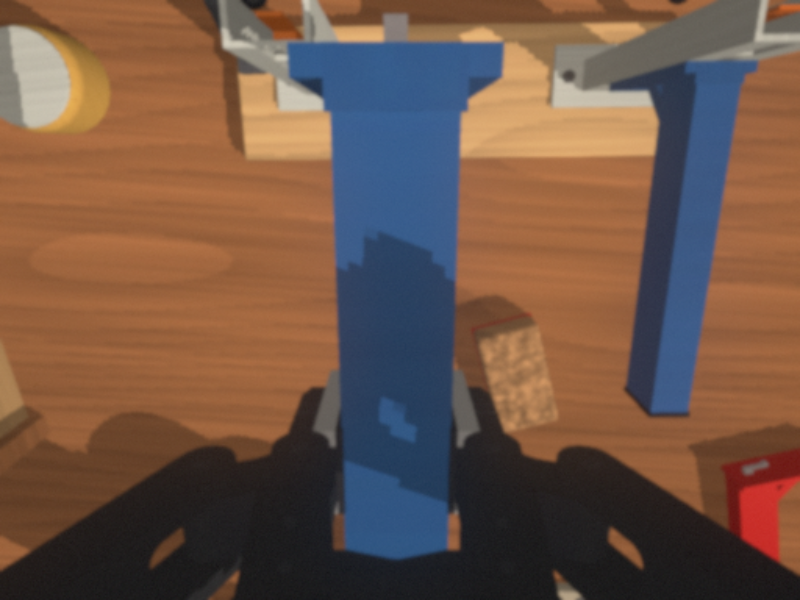

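The view shows the used arm with its plate top at (690-757,60) and its end at (650-690,413). The bare upright's top is clipped at the upper left (225,40). I'll shift to get its whole top in view.

```bash
python3 -m jog '{"delta_pos":[[0,18,-18],[0,18,-18],[0,0,0],[0,0,0]],"turn":[0,0,0,0],"gripper":[0,0,0,0]}'
python3 - <<'E'
from h import *
c=snap('wrist','w3');i=cv2.imread('pics/w3.png')
i2=cv2.imread('pics/w2.png')
cv2.imwrite('pics/w3b.png',np.vstack([cv2.resize(i[0:128],(800,200),interpolation=cv2.INTER_CUBIC),np.hstack([cv2.resize(i[0:150,90:290],(400,300),interpolation=cv2.INTER_CUBIC),cv2.resize(i[0:150,312:512],(400,300),interpolation=cv2.INTER_CUBIC)])]))
E
```

```text
time_s: 9.68
tcp_pos: [0.5689, 0.1253, 0.5477]
orientation: [[-0.001, 0.076, -0.997], [-0.0, -0.997, -0.076], [-1.0, 0.0, 0.001]]
force: [0.0, -0.3, -4.4]
finger_gap: 0.0241
```

View pics/w3b.png

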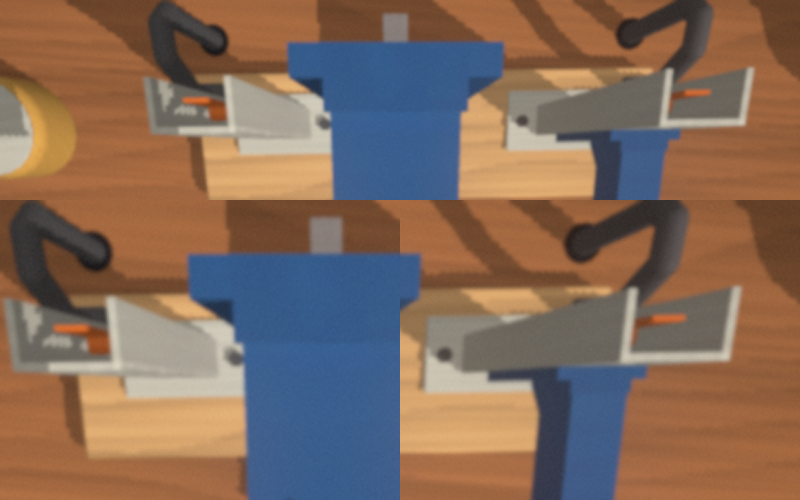

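Run:
```python
from h import *
c=load('w3');f=lambda u,v,z=.255:atz(c,u,v,z)[:2]
B=[f(96.5,85.5),f(149,88),f(92.5,50),f(144.5,48.5)];U=[f(426,80.5),f(478,78.5),f(429,44.5),f(482,43.5)]
for q in B+U:print(q.round(4))
for Q in(B,U):print('w',np.linalg.norm(Q[0]-Q[1]),'d',np.linalg.norm((Q[2]+Q[3]-Q[0]-Q[1])/2),'yaw',np.degrees(np.arctan2(*((Q[1]-Q[0])*[1,-1])[[0,1]])),'face',(Q[0]+Q[1])/2)
b=(B[0]+B[1])/2;u=(U[0]+U[1])/2;d=b-u;yaw=np.arctan2(-d[0],d[1]);print(np.linalg.norm(d),'yaw',np.degrees(yaw))
# all-corner average
# heel of loose bracket
hz=.5477-.1373;h1=atz(c,288/1.5625,42/1.5625,hz);h2=atz(c,503/1.5625,42/1.5625,hz);print('heel',(h1+h2)/2,np.linalg.norm(h1-h2),'yaw',np.degrees(np.arctan2(h1[0]-h2[0],h2[1]-h1[1])))
s=bot.state();R=s['orientation'];print(s['tcp_pos'],'heel via tcp',s['tcp_pos']+R@[0.1373,0,-.09],'tool yaw',np.degrees(np.arctan2(-R[1,2],-R[0,2])))
```

```text
[0.6366 0.2465]
[0.6377 0.2078]
[0.6609 0.248 ]
[0.6647 0.2107]
[0.6585 0.0039]
[ 0.6627 -0.0339]
[0.6828 0.0072]
[ 0.6863 -0.0305]
w 0.03877955007071188 d 0.02575767616763995 yaw 1.7196955567362955 face [0.63713543 0.22716072]
w 0.03811754070126022 d 0.024186575230478412 yaw 6.436492480557531 face [ 0.66060243 -0.01499813]
0.2432932583533985 yaw 5.53510442837323
heel [0.65848677 0.13176775 0.4104    ] 0.03969809654289819 yaw -175.66752017888587
[0.56842966 0.12588297 0.54799043] heel via tcp [0.65802896 0.13279918 0.41060258] tool yaw 4.392368331231289
```

```bash
python3 -m jog '{"delta_pos":[[0,0,0],[0,-18,12],[0,-29,18],[0,-29,18],[0,-18,9.3]],"turn":[-0.18,0,0,0,0],"gripper":[0,0,0,0,0]}'
python3 -m jog '{"delta_pos":[[10,0,0],[25,0,0],[30,0,0],[30,0,0],[30,0,0]],"turn":[0,0,0,0,0],"gripper":[0,0,0,0,0]}'
python3 -m jog '{"delta_pos":[[30,0,0],[25,0,0],[14,0,0],[0,0,0],[0,0,0]],"turn":[0,0,0,0,0],"gripper":[0,0,0,0,0]}'
python3 - <<'E'
from h import *
w=snap('wrist','w4');a=snap('scene','scene4');b=snap('side','side4')
i=cv2.imread('pics/side4.png');j=cv2.imread('pics/scene4.png');k=cv2.imread('pics/w4.png')
def cr(i,u,v,w=100,h=75):return cv2.resize(i[v:v+h,u:u+w],(400,300),interpolation=cv2.INTER_CUBIC)
cv2.imwrite('pics/m4.png',np.vstack([np.hstack([cr(i,200,110),cr(j,275,205)]),np.hstack([cv2.resize(k,(400,300)),cr(k,206,0)])]))
s=bot.state();R=s['orientation'];h=s['tcp_pos']+R@[0.1373,0,-.09]
print(s['tcp_pos'],'heel',h,'yaw',np.degrees(np.arctan2(-R[1,2],-R[0,2])))
E
```

```text
time_s: 10.15
tcp_pos: [0.4998, 0.2166, 0.549]
orientation: [[-0.0, 0.099, -0.995], [0.001, -0.995, -0.099], [-1.0, -0.001, -0.0]]
force: [0.0, 0.4, -5.0]
finger_gap: 0.0241
time_s: 10.57
tcp_pos: [0.5017, 0.2146, 0.4223]
orientation: [[0.001, 0.098, -0.995], [0.0, -0.995, -0.098], [-1.0, -0.0, -0.001]]
force: [0.7, 0.2, -3.9]
finger_gap: 0.0244
time_s: 10.98
tcp_pos: [0.5017, 0.2144, 0.3538]
orientation: [[-0.002, 0.097, -0.995], [-0.001, -0.995, -0.097], [-1.0, 0.0, 0.002]]
force: [0.1, 0.7, -2.7]
finger_gap: 0.0242
[0.50280407 0.21462229 0.35663954] heel [0.59284477 0.2234136  0.21964802] yaw 5.51577888367347
```

View pics/m4.png

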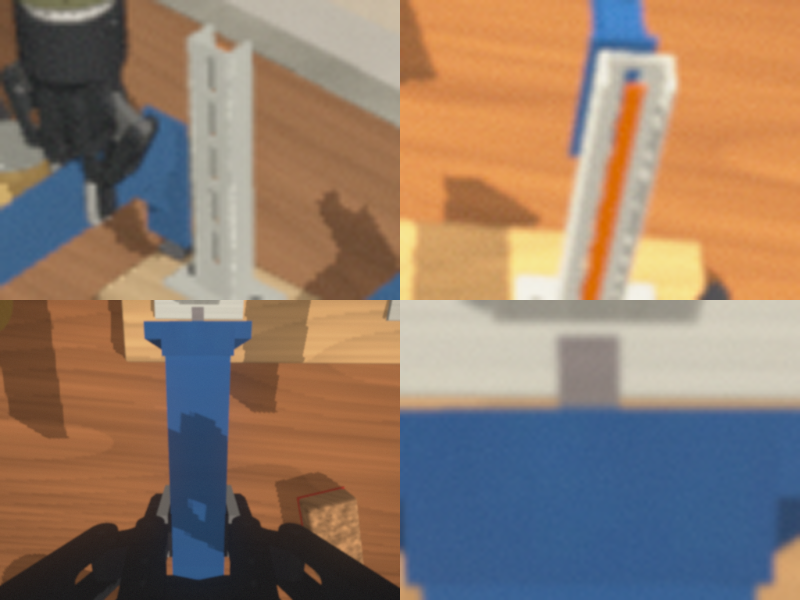

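Run:
```python
from h import *
w=load('w4');a=load('scene4');b=load('side4')
y=np.radians(5.5);X=np.array([np.cos(y),np.sin(y),0]);Y=np.array([-np.sin(y),np.cos(y),0])
H=np.array([.637,.227,.197]);Z=np.array([0,0,1.])
for z in(.02,.023,.04,.07):
  p=H+Z*(z-.197);print(z,proj(w,p+.02*Y).round(1),proj(w,p-.02*Y).round(1))
hl=np.array([.5928,.2234,.2196])-.022*Z+.0105*X
print('claw tip px',proj(w,hl),'heel corners',proj(w,hl+.022*Z-.0105*X+.02*Y),proj(w,hl+.022*Z-.0105*X-.02*Y))
T=H+.058*Z
for n,c in(('scene',a),('side',b)):
  print(n,[proj(c,T+s*.02*Y+d*X).round(1).tolist() for d in(0,.025) for s in(1,-1)])
for k in range(5):print('slot',k,proj(b,H+Z*(-.022+.016+.04*(1-k))).round(1))
```

```text
0.02 [228.6   9.2] [278.1   9.2]
0.023 [228.3   8.3] [278.4   8.3]
0.04 [226.7   2.9] [280.    2.9]
0.07 [223.3  -8.5] [283.5  -8.5]
claw tip px [251.60575054  -3.37395882] heel corners [179.35267729  17.55483732] [323.19989076  17.6559966 ]
scene [[342.4, 218.5], [324.4, 217.3], [343.2, 226.8], [324.9, 225.6]]
side [[246.4, 120.0], [256.8, 124.5], [252.0, 116.6], [262.3, 121.0]]
slot 0 [251.8 129.3]
slot 1 [252.  140.7]
slot 2 [252.3 151.7]
slot 3 [252.6 162.4]
slot 4 [252.8 172.6]
```

```bash
python3 -m jog '{"delta_pos":[[1,1,-8],[0,0,-8],[0,0,-8],[0,0,-6],[0,0,0]],"turn":[0,0,0,0,0],"gripper":[0,0,0,0,0]}'
python3 -m jog '{"delta_pos":[[0,0,-2],[0,0,-2],[0,0,-2],[0,0,0],[0,0,0]],"turn":[0,0,0,0,0],"gripper":[0,0,0,0,0]}'
```

```text
time_s: 11.55
tcp_pos: [0.5336, 0.2162, 0.3535]
orientation: [[0.001, 0.095, -0.995], [0.0, -0.995, -0.095], [-1.0, -0.0, -0.001]]
force: [-0.0, 1.1, -4.4]
finger_gap: 0.0244
time_s: 11.97
tcp_pos: [0.5381, 0.2169, 0.3533]
orientation: [[-0.0, 0.096, -0.995], [-0.0, -0.995, -0.096], [-1.0, 0.0, 0.0]]
force: [-0.4, -0.5, -3.6]
finger_gap: 0.024
```

```bash
python3 -m jog '{"delta_pos":[[0,0,-2],[0,0,-2],[0,0,0],[0,0,0]],"turn":[0,0,0,0],"gripper":[0,0,0,0]}'
python3 -m jog '{"delta_pos":[[0,0,-2],[0,0,-1],[0,0,0],[0,0,0]],"turn":[0,0,0,0],"gripper":[0,0,0,0]}'
```

```text
time_s: 12.3
tcp_pos: [0.5422, 0.2172, 0.3534]
orientation: [[0.0, 0.096, -0.995], [0.0, -0.995, -0.096], [-1.0, -0.0, -0.0]]
force: [0.1, -0.2, -3.6]
finger_gap: 0.0242
time_s: 12.63
tcp_pos: [0.5452, 0.2175, 0.3534]
orientation: [[-0.0, 0.096, -0.995], [-0.0, -0.995, -0.096], [-1.0, 0.0, 0.0]]
force: [-1.3, -0.3, -4.3]
finger_gap: 0.0243
```

```bash
for i in 1 2 3; do python3 -m jog '{"delta_pos":[[0,0,-1],[0,0,0],[0,0,0]],"turn":[0,0,0],"gripper":[0,0,0]}'|grep -E 'pos|force'; done
python3 - <<'E'
from h import *
b=snap('side','side5');a=snap('scene','scene5');w=snap('wrist','w5')
def cr(f,u,v,w=100,h=75):return cv2.resize(cv2.imread(f'pics/{f}.png')[v:v+h,u:u+w],(400,300),interpolation=cv2.INTER_CUBIC)
cv2.imwrite('pics/m5.png',np.vstack([np.hstack([cr('side5',200,110),cr('scene5',285,205)]),np.hstack([cr('w5',0,0,512,384),cr('w5',186,0,140,105)])]))
E
```

```text
tcp_pos: [0.5461, 0.2176, 0.3534]
force: [1.0, -0.0, -4.1]
tcp_pos: [0.5472, 0.2177, 0.3534]
force: [-0.6, 1.1, -4.5]
tcp_pos: [0.5481, 0.2178, 0.3534]
force: [0.5, 0.4, -4.0]
```

View pics/m5.png

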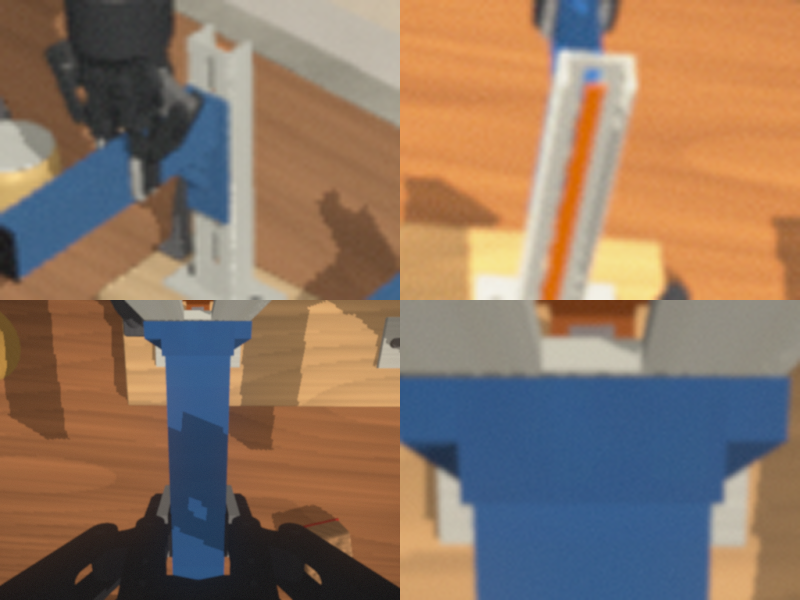

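The plate is nearly on the face, with its edge parallel and the slot opening (540-645, centre 592) centred on the plate in the crop. I'll creep to contact.

```bash
for i in 1 2 3; do python3 -m jog '{"delta_pos":[[0,0,-1],[0,0,0],[0,0,0]],"turn":[0,0,0],"gripper":[0,0,0]}'|grep -E 'pos|force'; done
```

```text
tcp_pos: [0.5489, 0.2179, 0.3531]
force: [-3.0, -0.4, -4.3]
tcp_pos: [0.5493, 0.218, 0.353]
force: [-9.0, -0.1, -1.5]
tcp_pos: [0.5496, 0.2182, 0.3528]
force: [-15.6, -1.3, 1.5]
```

```bash
python3 -m jog '{"delta_pos":[[0,0,1.8],[2,0,0],[2,0,0],[2,0,0],[0,0,0]],"turn":[0,0,0,0,0],"gripper":[0,0,0,0,0]}'
for i in 1 2 3 4; do python3 -m jog '{"delta_pos":[[1,0,0],[0,0,0],[0,0,0]],"turn":[0,0,0],"gripper":[0,0,0]}'|grep -E 'pos|force'; done
```

```text
time_s: 14.7
tcp_pos: [0.549, 0.2179, 0.3469]
orientation: [[-0.001, 0.096, -0.995], [-0.0, -0.995, -0.096], [-1.0, 0.0, 0.001]]
force: [-5.9, 0.7, -3.2]
finger_gap: 0.0246
tcp_pos: [0.549, 0.2179, 0.3462]
force: [-7.1, -0.0, -2.0]
tcp_pos: [0.5489, 0.2179, 0.3456]
force: [-7.1, -1.1, -0.3]
tcp_pos: [0.5489, 0.218, 0.3453]
force: [-10.8, -1.4, 3.8]
tcp_pos: [0.5489, 0.218, 0.345]
force: [-14.3, -1.8, 8.8]
```

```bash
python3 -m jog '{"delta_pos":[[-1.5,0,0.5],[0,0,0],[0,0,0]],"turn":[0,0,0],"gripper":[0,0,0]}'
python3 -m jog '{"delta_pos":[[0,0,0],[0,0,0],[0,0,0],[0,0,0],[0,0,0]],"turn":[0,0,0,0,0],"gripper":[30,60,100,100,100]}'
python3 -m jog '{"delta_pos":[[0,0,0],[0,0,0],[-15,0,0],[-30,0,0],[-30,0,0]],"turn":[0,0,0,0,0],"gripper":[100,100,100,100,100]}'
python3 - <<'E'
from h import *
b=snap('side','side6');a=snap('scene','scene6');w=snap('wrist','w6')
def cr(f,u,v,w=100,h=75):return cv2.resize(cv2.imread(f'pics/{f}.png')[v:v+h,u:u+w],(400,300),interpolation=cv2.INTER_CUBIC)
cv2.imwrite('pics/m6.png',np.vstack([np.hstack([cr('side6',200,110,133,100),cr('scene6',265,205)]),np.hstack([cr('w6',0,0,512,384),cr('w6',156,0,200,150)])]))
E
```

```text
time_s: 15.95
tcp_pos: [0.5487, 0.2179, 0.3455]
orientation: [[0.0, 0.096, -0.995], [0.0, -0.995, -0.096], [-1.0, -0.0, -0.0]]
force: [-6.7, -1.3, 1.3]
finger_gap: 0.0242
time_s: 16.37
tcp_pos: [0.5491, 0.2179, 0.3452]
orientation: [[0.001, 0.096, -0.995], [0.0, -0.995, -0.096], [-1.0, -0.0, -0.001]]
force: [0.5, -0.2, -0.0]
finger_gap: 0.0731
time_s: 16.78
tcp_pos: [0.5483, 0.2177, 0.419]
orientation: [[-0.004, 0.096, -0.995], [-0.001, -0.995, -0.096], [-1.0, 0.001, 0.004]]
force: [1.0, 0.0, 1.5]
finger_gap: 0.0855
```

View pics/m6.png

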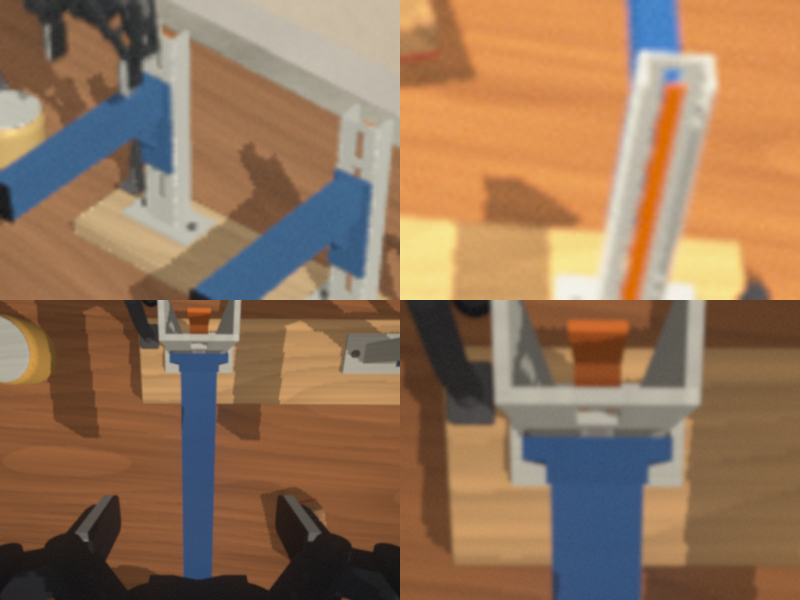

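```bash
python3 -m jog '{"delta_pos":[[-5,0,-10],[0,0,-19],[0,0,-19],[0,0,0],[0,0,0]],"turn":[0,0,0,0,0],"gripper":[0,0,0,0,0]}'
python3 -m jog '{"delta_pos":[[0,0,0],[0,0,0],[10,0,0],[10,0,0],[8,0,0]],"turn":[0,0,0,0,0],"gripper":[0,0,0,0,0]}'
for i in 1 2 3 4 5; do python3 -m jog '{"delta_pos":[[2,0,0],[0,0,0]],"turn":[0,0],"gripper":[0,0]}'|grep -E 'pos|force'; done
```

```text
time_s: 17.35
tcp_pos: [0.5968, 0.2223, 0.4231]
orientation: [[-0.003, 0.095, -0.995], [-0.001, -0.995, -0.095], [-1.0, 0.0, 0.003]]
force: [-0.1, -0.1, 0.2]
finger_gap: 0.0256
time_s: 17.77
tcp_pos: [0.596, 0.2224, 0.3953]
orientation: [[-0.001, 0.096, -0.995], [-0.0, -0.995, -0.096], [-1.0, 0.0, 0.001]]
force: [0.0, 0.1, -0.2]
finger_gap: 0.0005
tcp_pos: [0.596, 0.2223, 0.3929]
force: [-0.4, 0.4, -0.1]
tcp_pos: [0.5966, 0.2225, 0.3929]
force: [0.6, 0.4, 0.6]
tcp_pos: [0.5967, 0.2225, 0.391]
force: [-0.6, -0.2, -0.2]
tcp_pos: [0.5966, 0.2224, 0.3887]
force: [-0.1, 0.2, -0.1]
tcp_pos: [0.5965, 0.2224, 0.3865]
force: [-0.5, 0.3, -0.6]
```

```bash
for i in 1 2 3 4 5 6; do python3 -m jog '{"delta_pos":[[1.5,0,0],[0,0,0]],"turn":[0,0],"gripper":[0,0]}'|grep -E 'pos|force'; done
```

```text
tcp_pos: [0.5965, 0.2224, 0.3851]
force: [0.9, 0.8, -0.2]
tcp_pos: [0.5965, 0.2224, 0.3836]
force: [-0.5, 0.7, -0.4]
tcp_pos: [0.5966, 0.2224, 0.3821]
force: [0.4, 0.3, -0.5]
tcp_pos: [0.5966, 0.2225, 0.3807]
force: [0.3, 0.1, -0.2]
tcp_pos: [0.5966, 0.2225, 0.3803]
force: [-2.6, -0.1, 4.2]
tcp_pos: [0.5966, 0.2227, 0.3799]
force: [-4.6, -0.8, 10.1]
```

```bash
for i in 1 2 3; do python3 -m jog '{"delta_pos":[[1,0,0],[0,0,0]],"turn":[0,0],"gripper":[0,0]}'|grep -E 'pos|force'; done
```

```text
tcp_pos: [0.5965, 0.2227, 0.3797]
force: [-7.0, 0.3, 13.9]
tcp_pos: [0.5967, 0.2227, 0.3783]
force: [-0.7, 0.0, 5.9]
tcp_pos: [0.5968, 0.2227, 0.3766]
force: [-0.5, -0.7, 5.8]
```

```bash
for i in 1 2 3 4 5 6 7; do python3 -m jog '{"delta_pos":[[1,0,0],[0,0,0]],"turn":[0,0],"gripper":[0,0]}'|grep -E 'pos|force'; done
```

```text
tcp_pos: [0.5969, 0.2226, 0.3751]
force: [1.4, 0.9, 3.3]
tcp_pos: [0.5966, 0.2224, 0.3728]
force: [-0.8, -0.8, -0.1]
tcp_pos: [0.5963, 0.2224, 0.3709]
force: [0.4, -0.3, -0.9]
tcp_pos: [0.5964, 0.2224, 0.3702]
force: [0.3, -0.3, -1.0]
tcp_pos: [0.5966, 0.2224, 0.3698]
force: [0.1, 0.2, 0.3]
tcp_pos: [0.5966, 0.2225, 0.3696]
force: [-1.6, -0.7, 4.3]
tcp_pos: [0.5965, 0.2225, 0.3694]
force: [-5.1, -1.4, 9.2]
```

```bash
for i in 1 2; do python3 -m jog '{"delta_pos":[[1,0,0],[0,0,0]],"turn":[0,0],"gripper":[0,0]}'|grep -E 'pos|force'; done
python3 -m jog '{"delta_pos":[[-5,0,0],[-20,0,0],[-35,0,0],[-35,0,15],[-20,0,30]],"turn":[0,0,0,0,0],"gripper":[0,0,0,0,0]}'
python3 -m jog '{"delta_pos":[[0,0,20],[0,0,0],[0,0,0]],"turn":[0,0,0],"gripper":[0,0,0]}'
python3 - <<'E'
from h import *
b=snap('side','side7');a=snap('scene','scene7');w=snap('wrist','w7')
def cr(f,u,v,w=100,h=75):return cv2.resize(cv2.imread(f'pics/{f}.png')[v:v+h,u:u+w],(400,300),interpolation=cv2.INTER_CUBIC)
cv2.imwrite('pics/m7.png',np.vstack([np.hstack([cr('side7',200,110,133,100),cr('scene7',190,200,180,135)]),np.hstack([cr('w7',0,0,512,384),cr('w7',156,0,200,150)])]))
for n in('scene','side'):
  d=np.abs(load(n+'0')['color'].astype(int)-load(n+'7')['color']).max(2)
  for nm,p in(('bottle',(.67,-.394,.06)),('tin',(.617,.452,.055)),('sander',(.381,.02,.034))):
    u,v=proj(load(n+'0'),p).astype(int);print(n,nm,u,v,np.mean(d[max(v-12,0):v+12,max(u-12,0):u+12]).round(1))
E
```

```text
tcp_pos: [0.5965, 0.2226, 0.3693]
force: [-7.7, -1.4, 13.3]
tcp_pos: [0.5964, 0.2226, 0.3692]
force: [-9.9, -3.0, 18.5]
time_s: 22.02
tcp_pos: [0.553, 0.2179, 0.4843]
orientation: [[0.004, 0.095, -0.996], [0.001, -0.996, -0.095], [-1.0, -0.001, -0.004]]
force: [1.2, 0.4, 1.7]
finger_gap: -0.0
time_s: 22.27
tcp_pos: [0.5314, 0.2163, 0.4815]
orientation: [[0.001, 0.096, -0.995], [0.0, -0.995, -0.096], [-1.0, -0.0, -0.002]]
force: [0.3, -0.0, 0.2]
finger_gap: 0.0004
scene bottle 88 245 3.5
scene tin 411 278 1.9
scene sander 258 198 3.1
side bottle 433 274 5.1
side tin 203 151 6.7
side sander 237 256 4.9
```

View pics/m7.png

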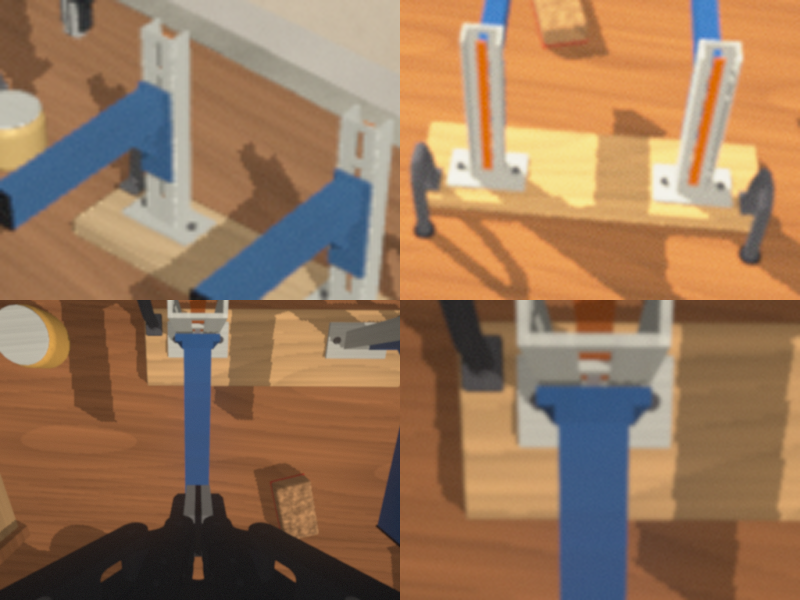

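The bracket sits flush, at the same depth below the upright's top as the fitted one (about 66 px against 64 px in the side crop). The gripper is clear.

```bash
python3 -c "
from plant import bot
print(bot.finish_job())"
```

```text
the job is handed in; nothing more can be done
None
```

The loose blue bracket is fitted to the bare upright, level with the fitted one, and the job is handed in at about 22 s. No verdict is reported.

- **How it went on:** I gripped the bracket at its grip point and hooked both claws in at about 19 mm above home. I then lowered it onto the beads, let go, and pressed on the arm with the shut gripper about 36 mm from the plate.
- **Snapping home:** It passed the spring strip at about 14 N. It then met a hard stop, which I pressed to 18.5 N, with the arm top at about 196 mm against the required 197 mm.
- **Last checks:** In the last pictures the plate is flush, square and level with the fitted bracket to within about 1 px in the side view. The bottle, tin and sanding block look unmoved in the before/after images, and the gripper is clear.
- **What disagreed:**
    - The first side-camera estimate of the upright was about 8–10 mm off sideways from the wrist view. I went with the wrist view, and the scene camera agreed with it.
    - While I gripped the bracket, the tool sat about 2 mm above its commanded height with roughly 6 N on it, cause unknown. I allowed for this in the heights.
- **Not measured:** The spring strip being closed was not measured directly; I inferred it from the force dropping to zero and the stop height.

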